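# Clip the weighing tray onto the kitchen scale

## Robot

A 7-joint arm with a two-finger parallel gripper is mounted at the origin on a cart in front of the work surface, level with it; the furniture and walls round the work are solid. World frame = base frame: x ahead of the robot, y to its left, z up, the work surface at z = 0. Lengths are in m, angles in rad, forces in N, time in s.
With the tool pointing down it reaches from about 0.35 to 0.9 m from the base axis. Payload 7.2 kg.
Tool frame: the origin (TCP) lies between the finger pads; the fingertips stand 14 mm ahead of it and the grasp point (between the pads) lies 5 mm behind it (arm.tips_ahead is the z of the fingertips in the tool frame, in m); z points along the fingers, y is the direction in which the jaws open and shut (so a half turn about z gives the same grasp; the last joint's range is limited). The gripper opens to 85 mm and grips with 20 to 120 N. Pads are 22 mm wide; open, the fingers measure 114 mm over their backs; the gripper's body (76 mm by 85 mm) begins 54 mm behind the grasp point. The pads swing forward as they close: fully open they stand 13 mm farther back than shut.
Start: joints at [1.102, 0.411, -0.013, 1.596, 0.006, 1.134, -0.082], TCP at [0.244, -0.575, 0.245] pointing down, gripper open.
Joint ranges: [-2.95, 2.95], [-0.29, 1.99], [-1.47, 1.44], [0.14, 2.54], [-1.03, 4.17], [0.13, 1.85], [-2.86, 2.86]. Speed limits (rad/s): [2.39, 2.39, 3.01, 3.01, 3.14, 3.14, 3.14].

## Interface

Orientations are given as a unit quaternion [w, x, y, z].
In Python, from cell import arm gives the robot as it stands. The module is installed in compiled form; this text tells all that it offers.
- The arm moves only by the tool move_arm, never from a script. Its argument "series" is text: rows parted by semicolons, each of 7 numbers parted by spaces: the shift along the world's x, y, z in cm, then the turn, a rotation vector about the world's x, y, z in rad, then the opening, from -1 (shut) to 1 (fully open). A call has 1 to 12 rows; each row shifts and turns the commanded pose from where the row before left it; what a row does not reach is not made up. A row lasts 1/8 s, in which the tool goes at most 62.5 mm and 10.7 degrees, less where a joint would pass 70% of its speed; a pose out of reach is approached as far as the arm can. A call with a gripper value outside its range is refused whole. The fingers move at their own pace and stop on an object; "grip_force" is the grip in N (left out, the last holds). Time passes only in rows, so rows that do not move let the fingers close. It gives the time, the measured TCP pose, the force and the opening at its end, in the units of the state.
- arm.get_state(): the state, without advancing time (a new reading comes with each control period).
- arm.camera(name): name is "side" or "top"; returns (picture, depth): 400x640x3 uint8, red, green, blue; 400x640 float32, m along the optical axis (not along the pixel's ray), 0 where there is no reading.
- arm.camera_params(name): a dict with "fovy" (degrees; the focal length in pixels is half the picture's height over the tangent of half this angle, whatever the lens; pixels are square), "cx", "cy" (the principal point, pixels), "D" ([k1, k2, p1, p2, k3] as OpenCV has them; the pictures are not rectified), "xyz" and "orientation" of the camera in the world. Camera axes: x right, y down, z forward; pixel columns grow to the right and rows downward; lengths in m; the calibration is good to about 2 mm. A picture is of the moment at which its call begins. camera_params takes no time and is no camera call.
- arm.job_done(): hands the job in, once; it reports no verdict.
The state is a dict: "time_s": time; "qpos": joint angles; "joint_vel": joint speeds; "joint_efforts": joint torques, N m; "position": TCP position; "eef_rot": TCP orientation; "wrist_force": force on the tool from outside, world axes, zero at the start; "wrist_torque": the same for the moment, N m; "grip_width": finger opening in m.
Only numpy, scipy, OpenCV 4.12 (cv2) and the standard library are available. Lean on these libraries where they do the work, as an engineer would, in place of code of your own. Each camera call takes 0.05 s, during which the arm holds its last target.

## Task

Put the green weighing tray on the dial scale: set it over the centre pin so that it first rests on the two orange spring clips with the clips standing in its slots, then press it gently straight down until both clips have snapped over its floor and it sits flush on the platform, and let go. The spring platform gives way as you press, but never push so hard that the needle runs past the red mark at the end of the dial. Leave the glass mug, the salt shaker and the note pad where they are.

Things in the scene. Friction and masses are not known exactly. Their poses are not given: they have to be found in the camera images.
- tray_mid (a point): Sage-green plastic weighing tray, loose, right way up: 172 mm (its x) by 162 mm (y) over the rim, 25.5 mm deep, about 0.17 kg. Grip it along y by the round boss in its middle, 34 mm thick, flat top 31 mm above the tray's underside; the floor beside it is clear for 50 mm. This point: on the boss's axis, 16.5 mm above the underside; x runs along the line of the slots, z up.
- slot (a point): Centre, at the underside, of one of the two slots through the tray's floor: on the tray's x axis, 41 mm from the boss's axis (the other is opposite); 10.7 mm along x, 18 mm along y. The floor is 2.5 mm thick; the boss is open below, a socket 24 mm wide and 27 mm deep for the scale's pin. The tray may go on either way round (half a turn is the same).
- seat (a point): Centre of the top of the dark platform (112 x 104 mm) of the cream dial scale; the tray's underside lies on it when home. 106 mm above the worktop unloaded; sinks with the platform. x along the line of the two clips, z up. The scale, 162 x 154 mm, is fixed; its dial looks to -x. A tray let down over the pin rests on the clips' tips, its underside 7 to 8 mm above this point.
- pin_top (a point): Top of the steel locating pin at the platform's centre: 22.4 mm in diameter, 22 mm tall, the top 8 mm tapered. It fits the socket under the tray's boss.
- platform (a joint): How far the scale's spring platform has sunk, m: 0 unloaded (to which it rises by itself), about 0.5 mm more for each newton of load after the first newton or so; the needle turns with it. 0.01226 is the red mark at the end of the dial (about 2.5 kg).
- hook_far (a joint): Bend (rad) of the orange spring clip on the platform's +x side, 43 mm from the pin's axis, 12 mm wide, tip 12.5 mm above the platform, barb outward. 0: straight, as at first and once snapped. Pressing the tray down bends it inward to about 0.12, then it springs back over the tray's floor. Both clips together need 10 to 16 N; pressed off-centre, one may snap before the other.
- hook_near (a joint): The same for the like clip on the platform's -x side.
- mug: Clear pressed-glass mug, 103 x 136 x 88 mm, behind the work; origin at the centre of its underside. Not to be disturbed.
- salt: Salt shaker of glass with a grey cap, 44 mm in diameter, 90 mm tall, at the right rear; origin at the centre of its underside. Not to be disturbed. To the right of it a tall cupboard with red handles closes off the worktop: keep the arm clear of the space with y below -0.4 and x above 0.25 m.
- pad: Small note pad, 115 x 76 x 11 mm, lying at the left; origin at the centre of its underside. Not to be disturbed.

How it is judged:
On the way:
1. the tray rests level on the two clips, over the pin, not yet pressed home (horizontal distance between tray_mid and seat below 0.004 m and z of tray_mid in the frame of seat between 0.021 and 0.0265 m and angle between the x axis of tray_mid and the x axis of seat, either way round below 0.1 rad and angle between tray_mid's own z axis and vertical below 0.1 rad), for 0.15 s.
At the end, for the whole second after the job is handed in: The tray lies flush on the scale's platform (underside within 1.3 mm of it, within 3 mm of centred, level within 0.03 rad, slots in line with the clips within 0.1 rad), both clips have sprung back straight over its floor (bend under 0.04 rad), and it is let go and at rest (horizontal distance between tray_mid and seat below 0.003 m and z of tray_mid in the frame of seat between 0.015 and 0.0178 m and angle between the x axis of tray_mid and the x axis of seat, either way round below 0.1 rad and angle between tray_mid's own z axis and vertical below 0.03 rad and value of joint each of hook_far, hook_near below 0.04 rad and value of joint platform below 0.003 m and linear speed of tray below 0.01 m/s); the robot touches nothing.
It fails at once if the needle is pushed past the red mark at the end of the dial (platform sunk more than 12.26 mm) (value of joint platform above 0.01226 m).
It fails at once if the mug, the salt shaker or the note pad is shifted more than 20 mm or knocked over (distance of any of mug, salt, pad from where it was at the start of the episode above 0.02 m or angle between any of mug, salt's own z axis and vertical above 0.5 rad).
It also fails if it takes over 64 s, if anything falls off the work surface, if the arm or the gripper's body presses on something with over 40 N, if the wrist force passes 120 N, or if a joint passes its speed limit or range.

## Working session

There is one attempt and no reset: what is moved stays moved. The work goes in short steps, Python scripts to look and compute and a tool call to move; the robot and the scene stay as the last step left them, time stands still between calls to the robot, and variables do not carry over. Pictures are saved under pics/ and viewed, and the job is handed in when it is done.

Besides the shell and the picture viewer there is one more tool, called after "Request:" as a command line: name --argument value ..., lists and objects as JSON in quotes. move_arm: Moves the arm, as the interface text tells. Its arguments: {"type":"object","properties":{"series":{"type":"string"},"grip_force":{"type":"number"}},"required":["series"]}

```bash
mkdir -p pics; cat > h.py <<'E'
import numpy as np,cv2
from cell import arm
from scipy.spatial.transform import Rotation as R
def grab(n,tag):
    p,d=arm.camera(n); np.savez(f'{tag}_{n}.npz',p=p,d=d); cv2.imwrite(f'pics/{tag}_{n}.png',p[...,::-1]); return p,d
def cam(n):
    c=arm.camera_params(n); f=200/np.tan(np.radians(c['fovy'])/2)
    K=np.array([[f,0,c['cx']],[0,f,c['cy']],[0,0,1]]); q=np.array(c['orientation'])
    return K,np.array(c['D'],float),R.from_quat(q[[1,2,3,0]]).as_matrix(),np.array(c['xyz'])
def cloud(n,d):
    K,D,Rm,t=cam(n); v,u=np.mgrid[0:400,0:640]
    x=cv2.undistortPoints(np.stack([u,v],-1).reshape(-1,1,2).astype(np.float64),K,D).reshape(400,640,2)
    P=np.dstack([x[...,0]*d,x[...,1]*d,d])
    return P@Rm.T+t
def proj(n,X):
    K,D,Rm,t=cam(n); X=(np.atleast_2d(X)-t)@Rm
    return cv2.projectPoints(X.reshape(-1,1,3),np.zeros(3),np.zeros(3),K,D)[0].reshape(-1,2)
E
python3 - <<'E'
from h import *
for n in('side','top'):
    print(arm.camera_params(n)); grab(n,'a')
print(arm.get_state(),arm.tips_ahead)
E
```

```text
{'fovy': 56.29218415215513, 'cx': 322.7447512603632, 'cy': 203.3040701751364, 'D': array([0.02000478, 0.        , 0.        , 0.        , 0.        ]), 'xyz': array([0.47561349, 1.31295026, 0.63236414]), 'orientation': array([ 0.01387601, -0.04432058,  0.83358051, -0.55044225])}
{'fovy': 46.59827200796227, 'cx': 319.03680516736273, 'cy': 196.24752019806903, 'D': array([-0.01452819,  0.        ,  0.        ,  0.        ,  0.        ]), 'xyz': array([0.2729896 , 0.09491035, 1.37493024]), 'orientation': array([ 0.08378464, -0.66783956,  0.73441453, -0.08721099])}
{'time_s': 0.1, 'qpos': array([ 1.10185015,  0.41177655, -0.01274504,  1.59693972,  0.0055811 ,
        1.13430281, -0.08217541]), 'joint_vel': array([-0.00098661, -0.00136489,  0.00042805, -0.00240297,  0.00013148,
        0.00086163, -0.00111139]), 'joint_efforts': array([ 2.41367467e-03, -6.01831126e+01,  6.84175920e-01, -3.00090373e+01,
        1.40940733e-02,  6.41309016e-03,  3.06867082e-05]), 'position': array([ 0.24364393, -0.57510247,  0.24457244]), 'eef_rot': array([-6.74162104e-04,  9.79985089e-01,  1.99069690e-01, -1.71581508e-04]), 'wrist_force': array([-0.14334536,  0.08990463, -0.07670597]), 'wrist_torque': array([-0.02505875, -0.01480949,  0.00810934]), 'grip_width': 0.08580833445929571} 0.014
```

View pics/a_side.png

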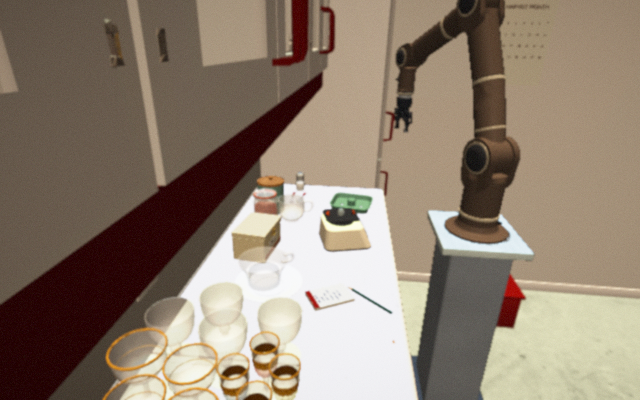

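View pics/a_top.png

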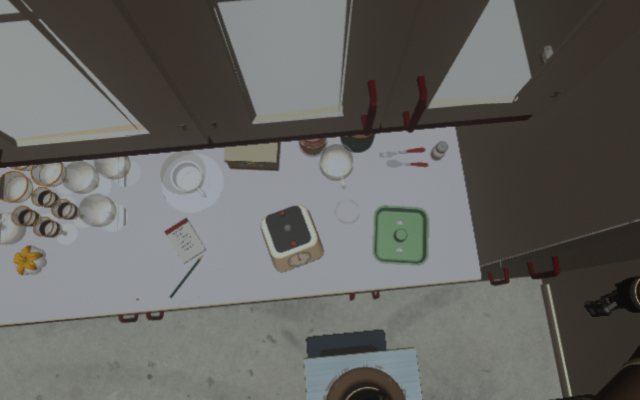

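The top view shows the tray near px (401,235), the scale's platform near (290,230) with orange clips at about (283,212) and (294,243), the mug at (336,163), the shaker at (440,150) and the pad at (185,240).

```bash
python3 - <<'E'
from h import *
z=np.load('a_top.npz');p,d=z['p'],z['d']
a=cv2.resize(p[190:285,250:440],None,fx=4.2,fy=4.2,interpolation=cv2.INTER_CUBIC)
cv2.imwrite('pics/a_crop.png',a[...,::-1])
P=cloud('top',d)
hsv=cv2.cvtColor(p,cv2.COLOR_RGB2HSV)
sub=np.zeros(d.shape,bool);sub[195:275,365:440]=1
m=sub&(hsv[...,0]>45)&(hsv[...,0]<85)&(hsv[...,1]>50)
X=P[m];print(len(X),np.percentile(X[:,2],[1,10,50,90,99]))
top=m&(P[...,2]>.018)
r=cv2.minAreaRect(X[:,:2].astype(np.float32)*1000);print('all',r)
c=np.array(r[0])/1000
rr=np.hypot(*(P[...,:2]-c).transpose(2,0,1))
b=m&(rr<.03)&(P[...,2]>.022);B=P[b];print('boss',len(B),B.mean(0),(B.min(0)+B.max(0))/2,np.ptp(B,axis=0))
# scale platform
s=np.zeros(d.shape,bool);s[200:260,258:325]=1
s2=s&(P[...,2]>.098)&(P[...,2]<.112)
v=P[s];print('z',np.histogram(v[:,2],bins=np.arange(0,.15,.005)))
X=P[s2];print('plat',len(X),np.median(X[:,2]),cv2.minAreaRect(X[:,:2].astype(np.float32)*1000))
X=P[s&(P[...,2]>.118)];print('pin',len(X),X.mean(0) , X)
o=s&((hsv[...,0]<12)|(hsv[...,0]>172))&(hsv[...,1]>150)
n,l=cv2.connectedComponents(o.astype(np.uint8))
for i in range(1,n):
  if (l==i).sum()>2: print('clip',(l==i).sum(),np.argwhere(l==i).mean(0),P[l==i].mean(0),P[l==i].max(0))
E
```

```text
2625 [-0.00523228 -0.00192442  0.00246394  0.0237695   0.03175955]
all ((383.8367919921875, -96.81887817382812), (190.7735595703125, 399.7427978515625), 55.5464973449707)
boss 11 [ 0.39602001 -0.09923676  0.02492178] [ 0.39719955 -0.09968295  0.02473465] [0.01254342 0.03908042 0.00376929]
z (array([464,  25,  12,  17,  26,  25,  23,  30,  31,  34,  44,  39,  56,
        48,  56, 199, 410, 118,   1,  40, 655, 661,  39,  15,  26,  15,
         1,   0,   0]), array([0.   , 0.005, 0.01 , 0.015, 0.02 , 0.025, 0.03 , 0.035, 0.04 ,
       0.045, 0.05 , 0.055, 0.06 , 0.065, 0.07 , 0.075, 0.08 , 0.085,
       0.09 , 0.095, 0.1  , 0.105, 0.11 , 0.115, 0.12 , 0.125, 0.13 ,
       0.135, 0.14 , 0.145]))
plat 1378 0.10497961633604158 ((502.9711608886719, 167.82159423828125), (112.5858154296875, 104.00170135498047), 15.06768798828125)
pin 70 [0.43156447 0.14553474 0.49878324] [[0.2729896  0.09491035 1.37493024]
 [0.2729896  0.09491035 1.37493024]
 [0.2729896  0.09491035 1.37493024]
 [0.2729896  0.09491035 1.37493024]
 [0.2729896  0.09491035 1.37493024]
 [0.2729896  0.09491035 1.37493024]
 [0.27298
[... 1777 characters left out ...]
1 0.12506671]
 [0.49342878 0.16770524 0.11935047]
 [0.4919018  0.1645767  0.12657652]
 [0.2729896  0.09491035 1.37493024]
 [0.2729896  0.09491035 1.37493024]
 [0.2729896  0.09491035 1.37493024]
 [0.2729896  0.09491035 1.37493024]
 [0.2729896  0.09491035 1.37493024]
 [0.2729896  0.09491035 1.37493024]
 [0.46209826 0.15656892 0.11839773]
 [0.46156741 0.15377236 0.12021298]
 [0.2729896  0.09491035 1.37493024]
 [0.45935638 0.15940603 0.12022439]
 [0.2729896  0.09491035 1.37493024]
 [0.2729896  0.09491035 1.37493024]]
clip 4 [212.75 282.  ] [0.54717648 0.18065053 0.11326838] [0.55015007 0.18354879 0.11740521]
clip 7 [243. 293.] [0.45961561 0.15687269 0.116724  ] [0.46209826 0.1599212  0.12022439]
```

View pics/a_crop.png

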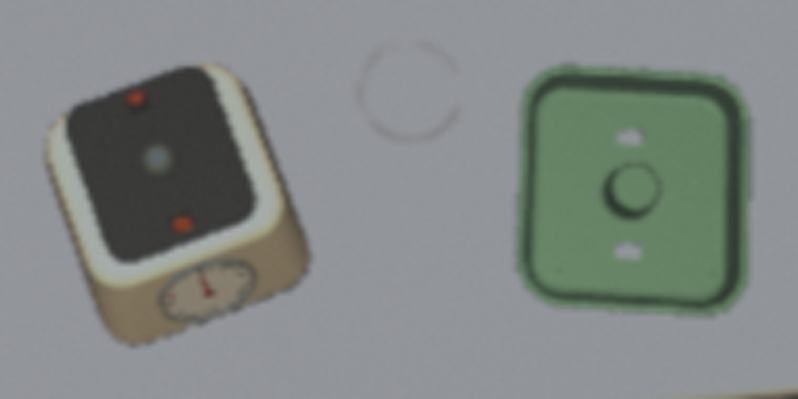

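```bash
cat >> h.py <<'E'
def onplane(n,uv,z):
    K,D,Rm,t=cam(n); x=cv2.undistortPoints(np.array(uv,float).reshape(-1,1,2),K,D).reshape(-1,2)
    r=np.c_[x,np.ones(len(x))]@Rm.T; return (t+r*((z-t[2])/r[:,2])[:,None])
E
python3 - <<'E'
from h import *
z=np.load('a_top.npz');p,d=z['p'],z['d']
hsv=cv2.cvtColor(p,cv2.COLOR_RGB2HSV)
sub=np.zeros(d.shape,bool);sub[195:275,365:440]=1
m=(sub&(hsv[...,0]>45)&(hsv[...,0]<85)&(hsv[...,1]>50)).astype(np.uint8)
n,l,st,_=cv2.connectedComponentsWithStats(m);i=1+st[1:,4].argmax();m=l==i
uv=np.argwhere(m)[:,::-1]
X=onplane('top',uv,.0255);print(cv2.minAreaRect(X[:,:2].astype(np.float32)*1000))
c=lambda a,b:(250+(a+.5)/4.2-.5,190+(b+.5)/4.2-.5)
print('boss',onplane('top',[c(636,188)],.031))
S=onplane('top',[c(628,137),c(627,251)],.0015);print('slots',S,S.mean(0),np.degrees(np.arctan2(*(S[0]-S[1])[[1,0]])),np.linalg.norm(S[0]-S[1]))
C=onplane('top',[c(136,99),c(182,224)],.1175);print('clips',C,C.mean(0),np.degrees(np.arctan2(*(C[0]-C[1])[[1,0]])),np.linalg.norm(C[0]-C[1]))
print('pin',onplane('top',[c(157,158)],.128))
# subpixel-ish corners of platform (dark) on plane .106
g=p.max(-1); s=np.zeros(d.shape,bool);s[200:260,258:325]=1
X=cloud('top',d);mm=s&(g<90)&(abs(X[...,2]-.106)<.006)
Y=onplane('top',np.argwhere(mm)[:,::-1],.106);print(cv2.minAreaRect(Y[:,:2].astype(np.float32)*1000))
print('mug etc');
for u in [(336,163),(440,150),(185,240)]: print(onplane('top',[u],.05))
E
```

```text
((468.61590576171875, -154.36831665039062), (155.4878692626953, 166.83517456054688), 81.44967651367188)
boss [[ 0.46755723 -0.15509611  0.031     ]]
slots [[ 0.50888312 -0.15989043  0.0015    ]
 [ 0.42795685 -0.14818675  0.0015    ]] [ 0.46841998 -0.15403859  0.0015    ] -8.229144444496928 0.08176819160276859
clips [[0.5450132  0.18045346 0.1175    ]
 [0.45964527 0.15695264 0.1175    ]] [0.50232923 0.16870305 0.1175    ] 15.39162585999864 0.08854361627380701
pin [[0.50249898 0.16910652 0.128     ]]
((503.1321716308594, 168.7763671875), (110.2334976196289, 101.50730895996094), 15.225688934326172)
mug etc
[[0.69708965 0.01267882 0.05      ]]
[[ 0.70794898 -0.30323473  0.05      ]]
[[0.50756459 0.46945156 0.05      ]]
```

Request:
move_arm --series "0 6 0 0 0 -0.137 1; 0 6 0 0 0 -0.137 1; 0 6 0 0 0 -0.137 1; 0 6 0 0 0 -0.136 1; 4.5 3.6 0 0 0 0 1; 4.5 3.6 0 0 0 0 1; 4.5 3.6 -1 0 0 0 1; 4.5 3.6 -1 0 0 0 1; 4.4 3.6 -2 0 0 0 1; 0 0 -4 0 0 0 1; 0 0 -4 0 0 0 1; 0 0 0 0 0 0 1" --grip_force 60

```text
time_s: 1.6
position: [0.4656, -0.1548, 0.1228]
eef_rot: [-0.001, 0.997, -0.073, -0.003]
wrist_force: [-0.2, -0.3, 0.7]
grip_width: 0.0854
```

```bash
python3 - <<'E'
from h import *
s=arm.get_state();print(s['time_s'],s['position'],s['eef_rot'],s['wrist_force'],s['grip_width'])
q=s['eef_rot'];M=R.from_quat(q[[1,2,3,0]]).as_matrix();print(M,np.degrees(np.arctan2(M[1,0],M[0,0])))
p,d=grab('top','b')
a=cv2.resize(p[190:285,330:470],None,fx=5,fy=5,interpolation=cv2.INTER_CUBIC);cv2.imwrite('pics/b_crop.png',a[...,::-1])
E
```

```text
1.6 [ 0.46561192 -0.15475039  0.12279992] [-7.48288775e-04  9.97341692e-01 -7.27943661e-02 -3.15754059e-03] [-0.16002863 -0.32719151  0.67724829] 0.08536465524968541
[[ 0.98938202 -0.14520644 -0.00618935]
 [-0.14519699 -0.98940084  0.0019523 ]
 [-0.00640724 -0.0010329  -0.99997894]] -8.348859033807585
```

View pics/b_crop.png

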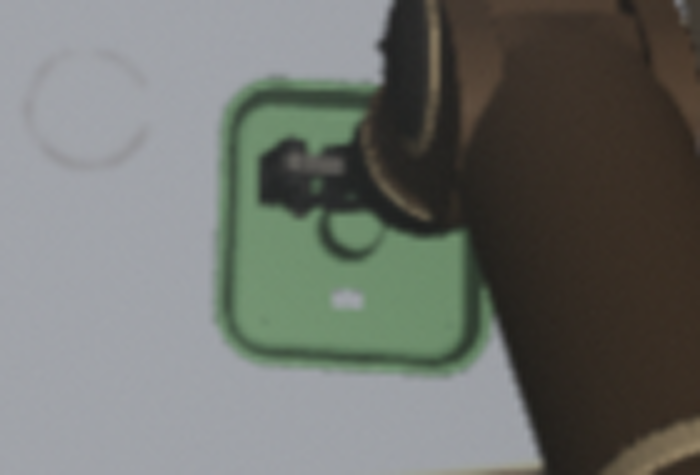

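The gripper appears over the boss (boss at crop px (353,232)), aligned with the tray as planned. I'll descend in steps now.

Request:
move_arm --series "0.25 0 -3 0 0 0 1; 0 0 -3 0 0 0 1; 0 0 -2 0 0 0 1; 0 0 -1 0 0 0 1; 0 0 0 0 0 0 1; 0 0 0 0 0 0 1"

```text
time_s: 2.4
position: [0.4712, -0.1558, 0.0365]
eef_rot: [0.0, 0.997, -0.073, 0.001]
wrist_force: [-0.8, 0.7, -0.4]
grip_width: 0.0857
```

Request:
move_arm --series "-0.25 0.1 0 0 0 0 1; 0 0 -1 0 0 0 1; 0 0 -0.3 0 0 0 1; 0 0 0 0 0 0 1; 0 0 0 0 0 0 1"

```text
time_s: 3.02
position: [0.4679, -0.1545, 0.0222]
eef_rot: [-0.0, 0.997, -0.073, -0.0]
wrist_force: [-0.3, 1.1, 0.1]
grip_width: 0.0854
```

Close, then lift a little and check.

Request:
move_arm --series "0 0 0 0 0 0 0; 0 0 0 0 0 0 -1; 0 0 0 0 0 0 -1; 0 0 0 0 0 0 -1; 0 0 0 0 0 0 -1; 0 0 0 0 0 0 -1; 0 0 0 0 0 0 -1; 0 0 0 0 0 0 -1" --grip_force 60

```text
time_s: 4.03
position: [0.4679, -0.1546, 0.0226]
eef_rot: [0.0, 0.997, -0.073, 0.0]
wrist_force: [-1.4, -0.3, 5.6]
grip_width: 0.0319
```

Request:
move_arm --series "0 0 1 0 0 0 -1; 0 0 2 0 0 0 -1; 0 0 4 0 0 0 -1; 0 0 5 0 0 0 -1; 0 0 5 0 0 0 -1; 0 0 3 0 0 0 -1; 0 0 0 0 0 0 -1; 0 0 0 0 0 0 -1"

```text
time_s: 5.03
position: [0.4671, -0.1543, 0.2215]
eef_rot: [-0.0, 0.997, -0.073, -0.001]
wrist_force: [0.9, -0.7, -2.4]
grip_width: 0.0322
```

```bash
python3 - <<'E'
from h import *
s=arm.get_state();print(s['time_s'],s['position'],s['eef_rot'],s['wrist_force'],s['wrist_torque'],s['grip_width'])
grab('top','c');grab('side','c')
E
```

```text
5.025 [ 0.46706074 -0.15433228  0.22145627] [-8.36103526e-05  9.97329600e-01 -7.30290282e-02 -6.50004063e-04] [ 0.94167264 -0.68975116 -2.357357  ] [ 0.01787443  0.05188227 -0.00242616] 0.03216223961197766
```

View pics/c_top.png

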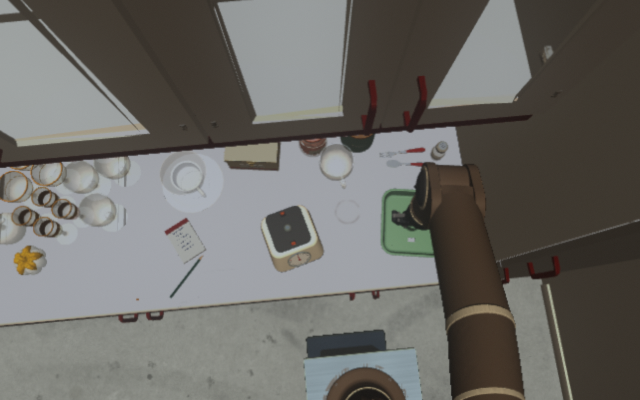

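View pics/c_side.png

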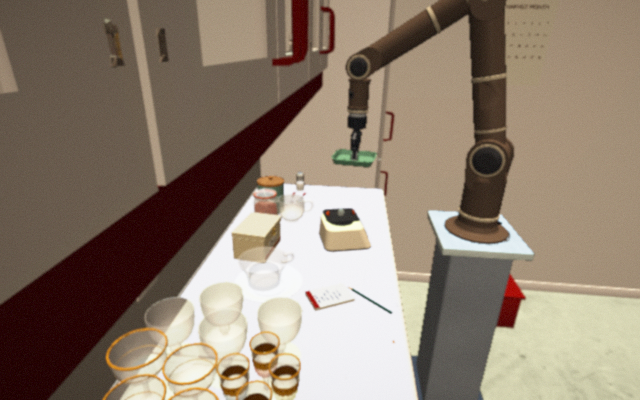

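The tray is held level (side view, px (355,158)) and is well clear of the worktop. Carry it over the scale and turn it 23.7°.

Request:
move_arm --series "0.5 3 0 0 0 0.059 -1; 0.5 5 0 0 0 0.059 -1; 0.5 5 0 0 0 0.059 -1; 0.5 5 0 0 0 0.059 -1; 0.5 5 0 0 0 0.059 -1; 0.5 5 0 0 0 0.059 -1; 0.5 4.3 0 0 0 0.06 -1; 0 0 0 0 0 0 -1; 0 0 0 0 0 0 -1; 0 0 0 0 0 0 -1"

```text
time_s: 6.38
position: [0.5026, 0.1675, 0.2219]
eef_rot: [0.0, 0.991, 0.133, -0.0]
wrist_force: [-0.7, -0.3, -1.4]
grip_width: 0.0322
```

```bash
cat > st.py <<'E'
from h import *
s=arm.get_state();q=s['eef_rot'];M=R.from_quat(q[[1,2,3,0]]).as_matrix()
print(s['time_s'],s['position'].round(4),'yaw',np.degrees(np.arctan2(M[1,0],M[0,0])).round(2),'z',M[:,2].round(4),'F',s['wrist_force'].round(2),'T',s['wrist_torque'].round(3),s['grip_width'].round(4))
E
python3 st.py; python3 - <<'E'
from h import *
p,d=grab('top','d');
a=cv2.resize(p[150:290,200:360],None,fx=4,fy=4,interpolation=cv2.INTER_CUBIC);cv2.imwrite('pics/d_crop.png',a[...,::-1])
p,d=grab('side','d');
a=cv2.resize(p[90:270,260:440],None,fx=3.3,fy=3.3,interpolation=cv2.INTER_CUBIC);cv2.imwrite('pics/d_crop2.png',a[...,::-1])
E
```

```text
Traceback (most recent call last):
  File "st.py", line 3, in <module>
    print(s['time_s'],s['position'].round(4),'yaw',np.degrees(np.arctan2(M[1,0],M[0,0])).round(2),'z',M[:,2].round(4),'F',s['wrist_force'].round(2),'T',s['wrist_torque'].round(3),s['grip_width'].round(4))
                                                                                                                                                                                   ^^^^^^^^^^^^^^^^^^^^^
AttributeError: 'float' object has no attribute 'round'
```

View pics/d_crop.png

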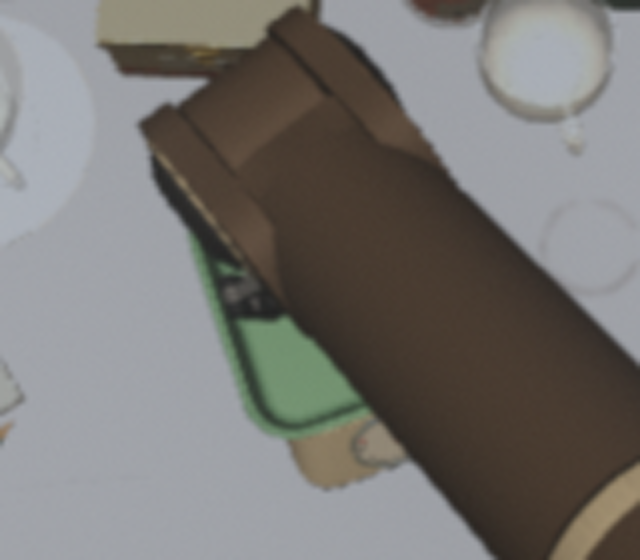

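View pics/d_crop2.png

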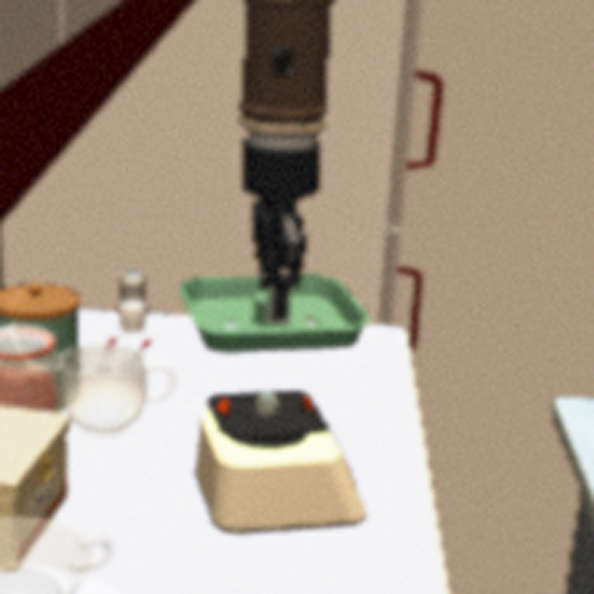

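```bash
sed -i "s/s\['grip_width'\].round(4)/s['grip_width']/" st.py; python3 st.py; python3 - <<'E'
from h import *
t=arm.get_state()['position']
yw=np.radians(15.3);e=np.array([np.cos(yw),np.sin(yw),0])
f=lambda X:((proj('side',X)-[260,90]+.5)*3.3-.5).round(1)
c=np.array([.5026,.169,.106])
print('pin',f(c+[0,0,.022]),'clips',f(c+np.outer([.044,-.044],e)+[0,0,.01]))
b=t+0.0004*e-[0,0,.022]
print('slots',f(b+np.outer([.041,-.041],e)+[0,0,.001]))
# measured pixel centroid
z=np.load('d_side.npz')['p'];h=cv2.cvtColor(z,cv2.COLOR_RGB2HSV)
o=((h[...,0]<12)|(h[...,0]>172))&(h[...,1]>150);o[:205]=0;o[222:]=0;o[:,:320]=0;o[:,360:]=0
n,l,s,ce=cv2.connectedComponentsWithStats(o.astype(np.uint8))
for i in range(1,n):print(s[i],((ce[i]-[260,90]+.5)*3.3-.5).round(1))
cv2.imwrite('pics/d_z.png',cv2.resize(z[165:225,310:380],None,fx=9,fy=9,interpolation=cv2.INTER_CUBIC)[...,::-1])
E
```

```text
6.475 [0.5029 0.1675 0.2222] yaw 15.25 z [-1.e-04 -5.e-04 -1.e+00] F [ 0.48  0.17 -2.13] T [-0.016 -0.043  0.027] 0.03174291562686658
pin [[269.6 390.5]] clips [[226.6 403.5]
 [311.1 399.1]]
slots [[231.8 323.9]
 [312.6 320.7]]
[326 211   4   5  16] [223.9 407. ]
[352 211   2   3   6] [306.4 403.8]
```

View pics/d_z.png

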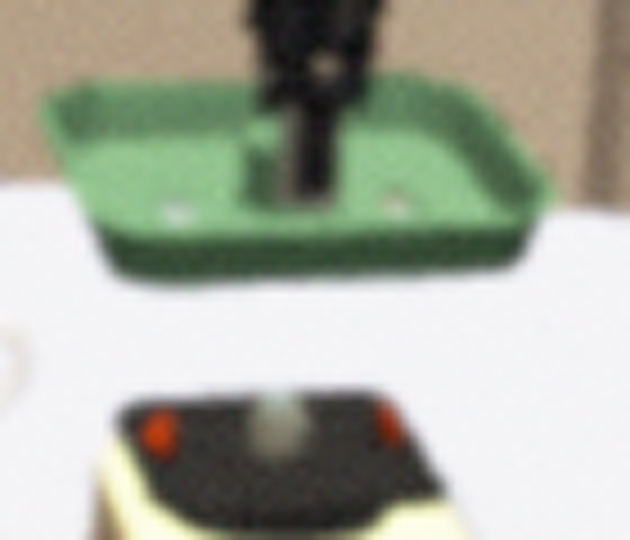

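Request:
move_arm --series "0 0.12 0 0 0 0 -1; 0 0 -3 0 0 0 -1; 0 0 -2.5 0 0 0 -1; 0 0 -1 0 0 0 -1; 0 0 0 0 0 0 -1; 0 0 0 0 0 0 -1; 0 0 0 0 0 0 -1"

```text
time_s: 7.35
position: [0.5034, 0.1699, 0.1582]
eef_rot: [-0.0, 0.991, 0.133, 0.001]
wrist_force: [-0.3, 0.2, -1.5]
grip_width: 0.0317
```

```bash
python3 st.py
```

```text
7.35 [0.5034 0.1699 0.1582] yaw 15.34 z [ 1.5e-03  4.0e-04 -1.0e+00] F [-0.31  0.18 -1.48] T [-0.052 -0.004 -0.022] 0.0316842102199861
```

Request:
move_arm --series "-0.03 -0.1 0 0 0 0 -1; 0 0 -0.5 0 0 0 -1; 0 0 0 0 0 0 -1; 0 0 0 0 0 0 -1; 0 0 0 0 0 0 -1"

```text
time_s: 7.98
position: [0.5026, 0.1688, 0.1523]
eef_rot: [-0.0, 0.991, 0.134, 0.0]
wrist_force: [-0.1, -0.1, -1.5]
grip_width: 0.0319
```

```bash
python3 st.py; python3 - <<'E'
from h import *
z,d=grab('side','e')
cv2.imwrite('pics/e_z.png',cv2.resize(z[165:225,310:380],None,fx=9,fy=9,interpolation=cv2.INTER_CUBIC)[...,::-1])
E
```

```text
7.975 [0.5026 0.1688 0.1523] yaw 15.35 z [ 0.  0. -1.] F [-0.06 -0.12 -1.54] T [0.    0.04  0.032] 0.031852778391335976
```

View pics/e_z.png

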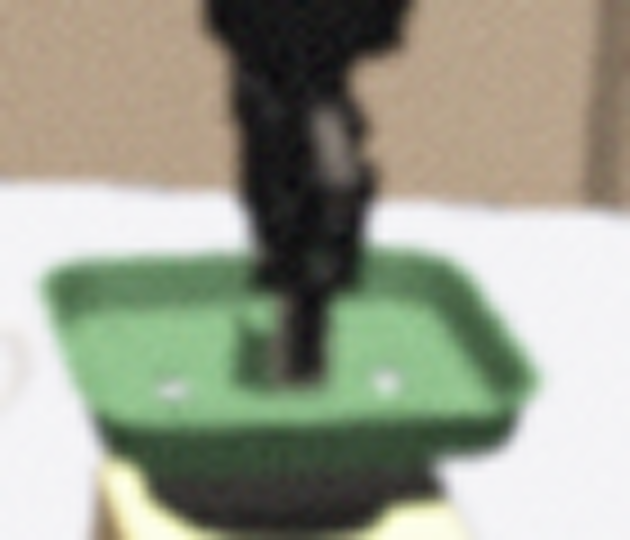

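Request:
move_arm --series "0.03 0 -0.3 0 0 0 -1; 0 0 -0.3 0 0 0 -1; 0 0 0 0 0 0 -1; 0 0 0 0 0 0 -1"

```text
time_s: 8.52
position: [0.5028, 0.1688, 0.1463]
eef_rot: [-0.0, 0.991, 0.134, -0.0]
wrist_force: [0.6, -0.2, -2.1]
grip_width: 0.0321
```

```bash
python3 st.py
```

```text
8.525 [0.5028 0.1688 0.1463] yaw 15.35 z [-1.e-04  0.e+00 -1.e+00] F [ 0.56 -0.24 -2.06] T [ 0.053 -0.     0.014] 0.032089630883350546
```

Request:
move_arm --series "0 0 -0.3 0 0 0 -1; 0 0 -0.3 0 0 0 -1; 0 0 0 0 0 0 -1; 0 0 0 0 0 0 -1"

```text
time_s: 9.02
position: [0.5027, 0.168, 0.14]
eef_rot: [0.0, 0.991, 0.133, -0.0]
wrist_force: [0.0, -3.5, -2.2]
grip_width: 0.0318
```

```bash
python3 st.py
```

```text
9.025 [0.5027 0.168  0.14  ] yaw 15.32 z [-5.e-04 -9.e-04 -1.e+00] F [ 0.01 -3.45 -2.17] T [-0.726 -0.099  0.018] 0.031757278349160194
```

Lateral force of −3.5 N in y: the pin is guiding the tray towards −y, so I shift that way.

Request:
move_arm --series "0 -0.08 0 0 0 0 -1; 0 -0.06 0 0 0 0 -1; 0 0 0 0 0 0 -1; 0 0 0 0 0 0 -1"

```text
time_s: 9.52
position: [0.5028, 0.1676, 0.1404]
eef_rot: [-0.0, 0.991, 0.134, 0.0]
wrist_force: [0.3, -0.6, -2.4]
grip_width: 0.0317
```

```bash
python3 st.py
```

```text
9.525 [0.5028 0.1676 0.1404] yaw 15.36 z [ 1.e-04  4.e-04 -1.e+00] F [ 0.33 -0.63 -2.43] T [-0.053  0.062  0.008] 0.03173575411515052
```

Request:
move_arm --series "0 -0.03 -0.2 0 0 0 -1; 0 0 -0.1 0 0 0 -1; 0 0 0 0 0 0 -1; 0 0 0 0 0 0 -1"

```text
time_s: 10.02
position: [0.5028, 0.1671, 0.1373]
eef_rot: [0.0, 0.991, 0.134, 0.0]
wrist_force: [0.3, -0.4, -1.9]
grip_width: 0.0319
```

```bash
python3 st.py
```

```text
10.025 [0.5028 0.1671 0.1373] yaw 15.35 z [ 0. -0. -1.] F [ 0.33 -0.42 -1.95] T [-0.046 -0.004  0.005] 0.03189496066713991
```

Request:
move_arm --series "0 0 -0.1 0 0 0 -1; 0 0 0 0 0 0 -1; 0 0 0 0 0 0 -1"

```text
time_s: 10.4
position: [0.5029, 0.1671, 0.1364]
eef_rot: [0.0, 0.991, 0.134, 0.0]
wrist_force: [-0.2, 0.8, 0.1]
grip_width: 0.0319
```

Request:
move_arm --series "0 0 -0.1 0 0 0 -1; 0 0 0 0 0 0 -1; 0 0 0 0 0 0 -1"

```text
time_s: 10.78
position: [0.5029, 0.1671, 0.1354]
eef_rot: [0.0, 0.991, 0.134, 0.0]
wrist_force: [0.0, -0.1, 0.6]
grip_width: 0.0324
```

```bash
python3 st.py
```

```text
10.775 [0.5029 0.1671 0.1354] yaw 15.35 z [ 2.e-04  0.e+00 -1.e+00] F [ 0.03 -0.11  0.65] T [-0.02   0.121 -0.009] 0.032423605754268295
```

Contact found at TCP z≈0.1365 m, now loaded about 2.5 N. I'll look before pressing.

```bash
python3 - <<'E'
from h import *
z,d=grab('side','f')
cv2.imwrite('pics/f_z.png',cv2.resize(z[165:255,300:390],None,fx=6.5,fy=6.5,interpolation=cv2.INTER_CUBIC)[...,::-1])
E
```

```text
(no output)
```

View pics/f_z.png

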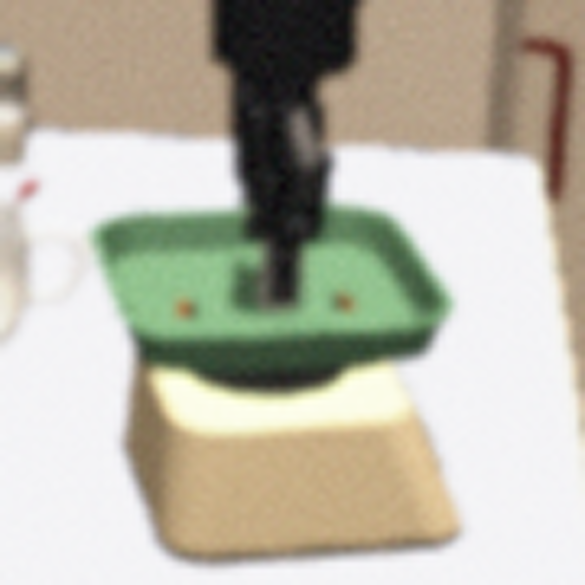

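Both clips stand in the slots (orange at crop px (185,308) and (345,300)). I'll press in small steps.

Request:
move_arm --series "0 0 -0.1 0 0 0 -1; 0 0 -0.1 0 0 0 -1; 0 0 0 0 0 0 -1; 0 0 0 0 0 0 -1"

```text
time_s: 11.32
position: [0.503, 0.1671, 0.1335]
eef_rot: [-0.0, 0.991, 0.133, 0.0]
wrist_force: [-1.2, -0.6, 2.8]
grip_width: 0.0318
```

Request:
move_arm --series "0 0 -0.1 0 0 0 -1; 0 0 -0.1 0 0 0 -1; 0 0 0 0 0 0 -1; 0 0 0 0 0 0 -1"

```text
time_s: 11.82
position: [0.503, 0.1671, 0.1316]
eef_rot: [-0.0, 0.991, 0.134, 0.0]
wrist_force: [-0.9, -0.6, 5.0]
grip_width: 0.0316
```

```bash
python3 st.py
```

```text
11.825 [0.503  0.1671 0.1316] yaw 15.35 z [ 6.e-04  1.e-04 -1.e+00] F [-0.94 -0.57  5.03] T [-0.084  0.247  0.025] 0.03157031819611834
```

Request:
move_arm --series "0 0 -0.1 0 0 0 -1; 0 0 -0.1 0 0 0 -1; 0 0 0 0 0 0 -1; 0 0 0 0 0 0 -1"

```text
time_s: 12.32
position: [0.5033, 0.1672, 0.1299]
eef_rot: [-0.0, 0.991, 0.133, 0.001]
wrist_force: [-0.8, -0.4, 8.4]
grip_width: 0.032
```

Request:
move_arm --series "0 0 -0.1 0 0 0 -1; 0 0 -0.1 0 0 0 -1; 0 0 0 0 0 0 -1; 0 0 0 0 0 0 -1"

```text
time_s: 12.82
position: [0.5034, 0.1673, 0.1282]
eef_rot: [-0.0, 0.991, 0.133, 0.001]
wrist_force: [-1.2, -1.3, 11.2]
grip_width: 0.0317
```

```bash
python3 st.py
```

```text
12.825 [0.5034 0.1673 0.1282] yaw 15.34 z [ 1.6e-03  3.0e-04 -1.0e+00] F [-1.16 -1.33 11.23] T [-0.23   0.48   0.007] 0.03172830402603231
```

Request:
move_arm --series "-0.04 0 -0.1 0 0 0 -1; 0 0 0 0 0 0 -1; 0 0 0 0 0 0 -1"

```text
time_s: 13.2
position: [0.5034, 0.1673, 0.1275]
eef_rot: [-0.0, 0.991, 0.134, 0.001]
wrist_force: [-1.9, -0.5, 13.5]
grip_width: 0.0317
```

```bash
python3 st.py
```

```text
13.2 [0.5034 0.1673 0.1275] yaw 15.34 z [ 2.3e-03  4.0e-04 -1.0e+00] F [-1.91 -0.47 13.47] T [-0.291  0.411  0.048] 0.031696558333450184
```

Request:
move_arm --series "0 0 -0.1 0 0 0 -1; 0 0 0 0 0 0 -1; 0 0 0 0 0 0 -1"

```text
time_s: 13.58
position: [0.5033, 0.1674, 0.1265]
eef_rot: [-0.0, 0.991, 0.133, 0.001]
wrist_force: [-1.5, -0.2, 13.9]
grip_width: 0.032
```

```bash
python3 st.py;  python3 - <<'E'
from h import *
z,d=grab('side','g')
cv2.imwrite('pics/g_z.png',cv2.resize(z[165:255,300:390],None,fx=6.5,fy=6.5,interpolation=cv2.INTER_CUBIC)[...,::-1])
E
```

```text
13.575 [0.5033 0.1674 0.1265] yaw 15.34 z [ 2.2e-03  5.0e-04 -1.0e+00] F [-1.48 -0.2  13.89] T [-0.269  0.533 -0.009] 0.03204236960475527
```

View pics/g_z.png

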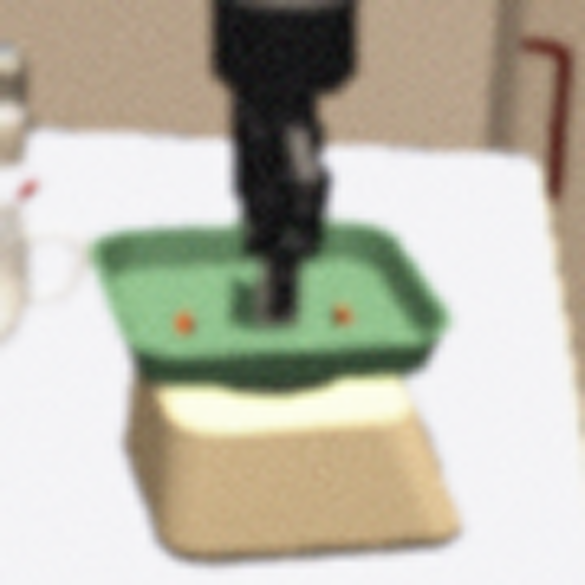

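The clips now stand higher in the slots (crop px (185,322) and (342,314)), and the tray is still level and not yet flush. Continue pressing.

Request:
move_arm --series "0 0 -0.1 0 0 0 -1; 0 0 0 0 0 0 -1; 0 0 0 0 0 0 -1"

```text
time_s: 14.0
position: [0.5034, 0.1674, 0.1257]
eef_rot: [-0.0, 0.991, 0.133, 0.001]
wrist_force: [-2.4, -1.2, 15.4]
grip_width: 0.0321
```

```bash
python3 st.py
```

```text
14.0 [0.5034 0.1674 0.1257] yaw 15.34 z [ 2.4e-03  4.0e-04 -1.0e+00] F [-2.43 -1.18 15.42] T [-0.29   0.572 -0.008] 0.032073828743946896
```

Request:
move_arm --series "0 0 -0.08 0 0 0 -1; 0 0 0 0 0 0 -1; 0 0 0 0 0 0 -1"

```text
time_s: 14.38
position: [0.5034, 0.1675, 0.125]
eef_rot: [-0.0, 0.991, 0.133, 0.001]
wrist_force: [-3.3, -1.5, 15.9]
grip_width: 0.0318
```

```bash
python3 st.py
```

```text
14.375 [0.5034 0.1675 0.125 ] yaw 15.34 z [ 2.5e-03  4.0e-04 -1.0e+00] F [-3.29 -1.51 15.86] T [-0.324  0.68  -0.026] 0.03177801459838637
```

Request:
move_arm --series "-0.08 -0.03 0 0 0 0 -1; 0 0 0 0 0 0 -1; 0 0 0 0 0 0 -1"

```text
time_s: 14.75
position: [0.5031, 0.1674, 0.1253]
eef_rot: [-0.0, 0.991, 0.133, 0.002]
wrist_force: [-0.3, 0.0, 15.8]
grip_width: 0.032
```

```bash
python3 st.py;  python3 - <<'E'
from h import *
z,d=grab('side','h')
cv2.imwrite('pics/h_z.png',cv2.resize(z[165:255,300:390],None,fx=6.5,fy=6.5,interpolation=cv2.INTER_CUBIC)[...,::-1])
E
```

```text
14.75 [0.5031 0.1674 0.1253] yaw 15.34 z [ 0.0037  0.001  -1.    ] F [-0.34  0.02 15.76] T [-0.283  0.359 -0.03 ] 0.03195376607689263
```

View pics/h_z.png

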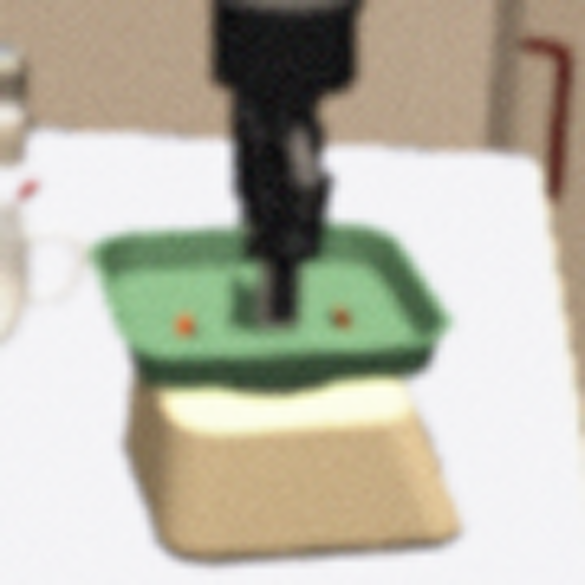

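Request:
move_arm --series "-0.02 0 -0.08 0 0 0 -1; 0 0 0 0 0 0 -1; 0 0 0 0 0 0 -1"

```text
time_s: 15.18
position: [0.5031, 0.1674, 0.1246]
eef_rot: [-0.0, 0.991, 0.133, 0.002]
wrist_force: [-0.2, -0.6, 17.3]
grip_width: 0.0322
```

```bash
python3 st.py
```

```text
15.175 [0.5031 0.1674 0.1246] yaw 15.33 z [ 0.004  0.001 -1.   ] F [-0.16 -0.62 17.27] T [-0.266  0.269 -0.01 ] 0.03223760385038559
```

The load has tilted the arm slightly (about 4 mrad, −x side low), so the near clip takes more of the force. I'll level the tray before pressing further.

Request:
move_arm --series "0 0 0 -0.002 0.006 0 -1; 0 0 0 0 0 0 -1; 0 0 0 0 0 0 -1"

```text
time_s: 15.55
position: [0.5032, 0.1675, 0.1246]
eef_rot: [0.0, 0.991, 0.133, -0.001]
wrist_force: [-0.3, -0.9, 16.8]
grip_width: 0.0318
```

```bash
python3 st.py
```

```text
15.55 [0.5032 0.1675 0.1246] yaw 15.34 z [-1.7e-03 -9.0e-04 -1.0e+00] F [-0.28 -0.9  16.8 ] T [-0.174  0.197  0.024] 0.0318164275317381
```

Request:
move_arm --series "0 0 -0.06 0 0 0 -1; 0 0 0 0 0 0 -1; 0 0 0 0 0 0 -1"

```text
time_s: 15.92
position: [0.5033, 0.1674, 0.1241]
eef_rot: [0.0, 0.991, 0.133, -0.001]
wrist_force: [-1.0, -0.5, 17.0]
grip_width: 0.0323
```

```bash
python3 st.py
```

```text
15.925 [0.5033 0.1674 0.1241] yaw 15.34 z [-1.5e-03 -9.0e-04 -1.0e+00] F [-1.   -0.51 17.02] T [-0.209  0.205  0.061] 0.03225501420610866
```

Request:
move_arm --series "0 0 -0.06 0 0 0 -1; 0 0 0 0 0 0 -1; 0 0 0 0 0 0 -1"

```text
time_s: 16.3
position: [0.5033, 0.1674, 0.1236]
eef_rot: [0.0, 0.991, 0.133, -0.001]
wrist_force: [-1.9, -1.8, 18.9]
grip_width: 0.0321
```

```bash
python3 st.py
```

```text
16.3 [0.5033 0.1674 0.1236] yaw 15.33 z [-1.4e-03 -9.0e-04 -1.0e+00] F [-1.89 -1.82 18.87] T [-0.321  0.308  0.003] 0.032127959211069486
```

```bash
python3 - <<'E'
from h import *
z,d=grab('side','i')
cv2.imwrite('pics/i_z.png',cv2.resize(z[195:235,310:375],None,fx=11,fy=11,interpolation=cv2.INTER_CUBIC)[...,::-1])
z=np.load('f_side.npz')['p']
cv2.imwrite('pics/i_y.png',cv2.resize(z[195:235,310:375],None,fx=11,fy=11,interpolation=cv2.INTER_CUBIC)[...,::-1])
for t in 'fghi':
  q=np.load(t+'_side.npz');z=q['p'];h=cv2.cvtColor(z,cv2.COLOR_RGB2HSV)
  o=((h[...,0]<20)|(h[...,0]>172))&(h[...,1]>110);o[:205]=0;o[225:]=0;o[:,:320]=0;o[:,360:]=0
  n,l,s,ce=cv2.connectedComponentsWithStats(o.astype(np.uint8))
  print(t,[(s[i][4],ce[i].round(1)) for i in range(1,n)])
  P=cloud('side',q['d']);m=(h[...,0]>45)&(h[...,0]<85)&(h[...,1]>60)
  m[:190]=0;m[230:]=0;m[:,:310]=0;m[:,375:]=0
  Z=P[m];print(len(Z),np.percentile(Z[:,2],[2,50,95,98]).round(4))
E
```

```text
f [(np.int32(1), array([328., 212.]))]
904 [0.1124 0.1191 0.1374 0.1434]
g [(np.int32(5), array([327.6, 214.2])), (np.int32(2), array([352.5, 213. ]))]
889 [0.1037 0.1106 0.129  0.1394]
h [(np.int32(2), array([352. , 213.5])), (np.int32(5), array([327.8, 214.6]))]
888 [0.1024 0.1096 0.1277 0.1341]
i [(np.int32(6), array([327.8, 215.2])), (np.int32(1), array([352., 214.]))]
872 [0.1008 0.1076 0.1256 0.1312]
```

View pics/i_z.png

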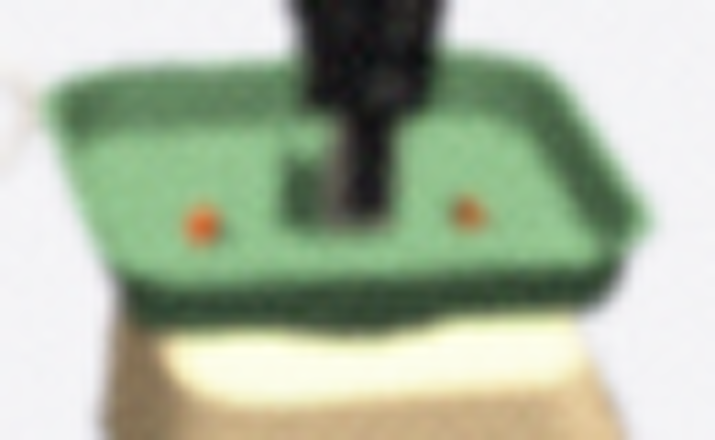

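View pics/i_y.png

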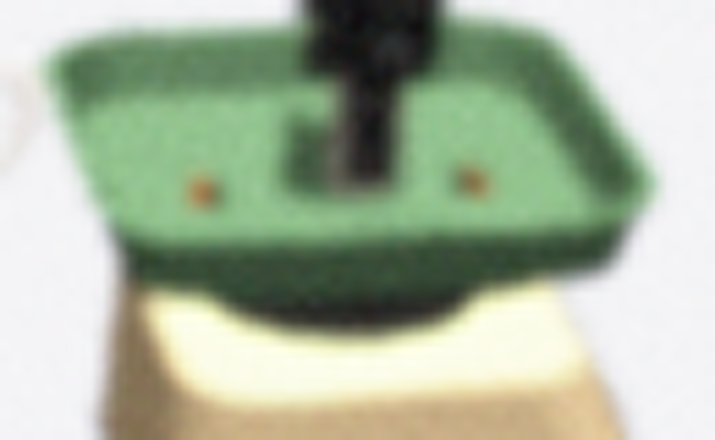

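Request:
move_arm --series "-0.05 -0.04 0 0 0 0 -1; 0 0 0 0 0 0 -1; 0 0 0 0 0 0 -1"

```text
time_s: 16.73
position: [0.5031, 0.1674, 0.1238]
eef_rot: [0.0, 0.991, 0.134, -0.0]
wrist_force: [-0.3, 0.4, 18.6]
grip_width: 0.0319
```

```bash
python3 st.py
```

```text
16.725 [0.5031 0.1674 0.1238] yaw 15.34 z [-7.e-04 -3.e-04 -1.e+00] F [-0.33  0.35 18.6 ] T [-0.1    0.215  0.018] 0.031912529633603304
```

Request:
move_arm --series "0 0 0 0.004 -0.014 0 -1; 0 0 0 0 0 0 -1; 0 0 0 0 0 0 -1"

```text
time_s: 17.1
position: [0.5029, 0.1673, 0.123]
eef_rot: [-0.001, 0.991, 0.134, 0.006]
wrist_force: [1.4, 0.5, 10.2]
grip_width: 0.0321
```

```bash
python3 st.py
```

```text
17.1 [0.5029 0.1673 0.123 ] yaw 15.35 z [ 0.0126  0.0038 -0.9999] F [ 1.41  0.48 10.17] T [-0.003 -0.301 -0.   ] 0.03207671246134237
```

Force dropped from 18.6 to 10.2 N, so the near clip has snapped. Now I tilt the other way for the far one.

Request:
move_arm --series "0 0 0 -0.004 0.013 0 -1; 0 0 0 0 0 0 -1; 0 0 0 0 0 0 -1"

```text
time_s: 17.48
position: [0.5029, 0.1673, 0.1229]
eef_rot: [0.0, 0.991, 0.134, -0.0]
wrist_force: [1.2, 0.4, 9.7]
grip_width: 0.0321
```

```bash
python3 st.py
```

```text
17.475 [0.5029 0.1673 0.1229] yaw 15.35 z [-6.e-04 -2.e-04 -1.e+00] F [1.21 0.43 9.73] T [ 0.106 -0.496  0.025] 0.03207341165963232
```

Request:
move_arm --series "0 0 -0.1 0 0.004 0 -1; 0 0 -0.05 0 0 0 -1; 0 0 0 0 0 0 -1; 0 0 0 0 0 0 -1"

```text
time_s: 17.98
position: [0.5029, 0.1673, 0.1217]
eef_rot: [-0.0, 0.991, 0.134, -0.002]
wrist_force: [0.5, 1.4, 12.5]
grip_width: 0.032
```

```bash
python3 st.py; python3 - <<'E'
from h import *
z,d=grab('side','j')
cv2.imwrite('pics/j_z.png',cv2.resize(z[195:235,310:375],None,fx=11,fy=11,interpolation=cv2.INTER_CUBIC)[...,::-1])
E
```

```text
17.975 [0.5029 0.1673 0.1217] yaw 15.35 z [-4.3e-03 -3.0e-04 -1.0e+00] F [ 0.52  1.41 12.54] T [ 0.022 -0.381  0.04 ] 0.0319706523881812
```

View pics/j_z.png

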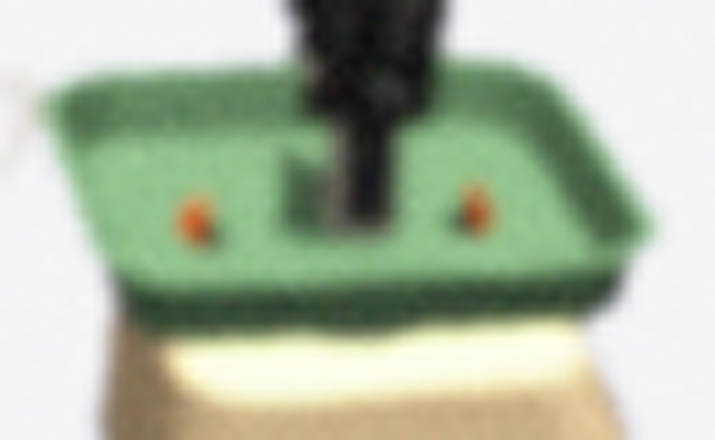

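Both clips now stand tall with their barbs outward over the floor (crop px (197,220) and (477,210)), and the force slope matches the platform spring alone, so the tray is home. I'll unload and then release.

Request:
move_arm --series "0 0 0.2 0 -0.002 0 -1; 0 0 0.2 0 -0.002 0 -1; 0 0 0.1 0 0 0 -1; 0 0 0 0 0 0 -1; 0 0 0 0 0 0 -1"

```text
time_s: 18.65
position: [0.502, 0.1669, 0.1255]
eef_rot: [0.0, 0.991, 0.134, -0.001]
wrist_force: [4.4, 2.1, 6.1]
grip_width: 0.0319
```

```bash
python3 st.py
```

```text
18.65 [0.502  0.1669 0.1255] yaw 15.35 z [-2.8e-03 -9.0e-04 -1.0e+00] F [4.38 2.1  6.09] T [ 0.463 -1.182  0.008] 0.03187178366839266
```

Request:
move_arm --series "0.08 0.04 0.1 0 0 0 -1; 0.04 0.02 0.1 0 0 0 -1; 0 0 0 0 0 0 -1; 0 0 0 0 0 0 -1"

```text
time_s: 19.15
position: [0.502, 0.1669, 0.1268]
eef_rot: [0.001, 0.991, 0.134, -0.003]
wrist_force: [2.4, 1.7, 2.8]
grip_width: 0.0318
```

```bash
python3 st.py
```

```text
19.15 [0.502  0.1669 0.1268] yaw 15.35 z [-0.0053 -0.0021 -1.    ] F [2.39 1.75 2.77] T [ 0.4   -0.838 -0.017] 0.03179233076983972
```

Request:
move_arm --series "0.06 0.04 0.08 0 -0.005 0 -1; 0 0 0 0 0 0 -1; 0 0 0 0 0 0 -1; 0 0 0 0 0 0 -1"

```text
time_s: 19.65
position: [0.502, 0.1669, 0.1274]
eef_rot: [0.001, 0.991, 0.133, -0.001]
wrist_force: [-1.9, -1.1, 1.6]
grip_width: 0.0319
```

```bash
python3 st.py
```

```text
19.65 [0.502  0.1669 0.1274] yaw 15.34 z [-0.0015 -0.0029 -1.    ] F [-1.87 -1.1   1.57] T [0.089 0.06  0.026] 0.03186094803243089
```

Good. Open the gripper gently, then retreat upward.

Request:
move_arm --series "0 0 0 0 0 0 0.2; 0 0 0 0 0 0 1; 0 0 0 0 0 0 1; 0 0 0 0 0 0 1; 0 0 0 0 0 0 1; 0 0 2 0 0 0 1; 0 0 4 0 0 0 1; 0 0 5 0 0 0 1; 0 0 5 0 0 0 1; 0 0 0 0 0 0 1"

```text
time_s: 20.9
position: [0.5044, 0.1684, 0.2919]
eef_rot: [0.0, 0.991, 0.133, 0.004]
wrist_force: [-0.4, 0.2, -0.7]
grip_width: 0.0856
```

Request:
move_arm --series "0 -5 1 0 0 0 1; 0 -5 0 0 0 0 1; 0 -5 0 0 0 0 1; 0 -5 0 0 0 0 1; 0 -5 0 0 0 0 1; 0 -4 0 0 0 0 1; 0 0 0 0 0 0 1; 0 0 0 0 0 0 1"

```text
time_s: 21.9
position: [0.5025, -0.1219, 0.297]
eef_rot: [0.001, 0.991, 0.134, -0.001]
wrist_force: [-0.0, 0.1, -0.2]
grip_width: 0.0857
```

```bash
python3 st.py; python3 - <<'E'
from h import *
z,d=grab('side','k')
cv2.imwrite('pics/k_z.png',cv2.resize(z[185:255,300:390],None,fx=8,fy=8,interpolation=cv2.INTER_CUBIC)[...,::-1])
z,d=grab('top','k')
cv2.imwrite('pics/k_t.png',cv2.resize(z[120:290,160:460],None,fx=2.6,fy=2.6,interpolation=cv2.INTER_CUBIC)[...,::-1])
cv2.imwrite('pics/k_t2.png',cv2.resize(z[180:285,240:345],None,fx=5.5,fy=5.5,interpolation=cv2.INTER_CUBIC)[...,::-1])
E
```

```text
21.9 [ 0.5025 -0.1219  0.297 ] yaw 15.36 z [-0.0011 -0.0012 -1.    ] F [-0.03  0.12 -0.17] T [ 0.072 -0.03  -0.02 ] 0.08567849095637048
```

View pics/k_z.png

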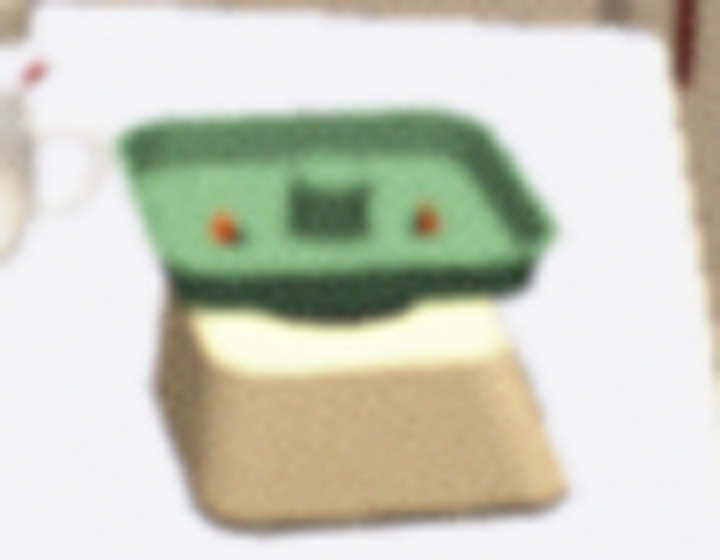

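View pics/k_t.png

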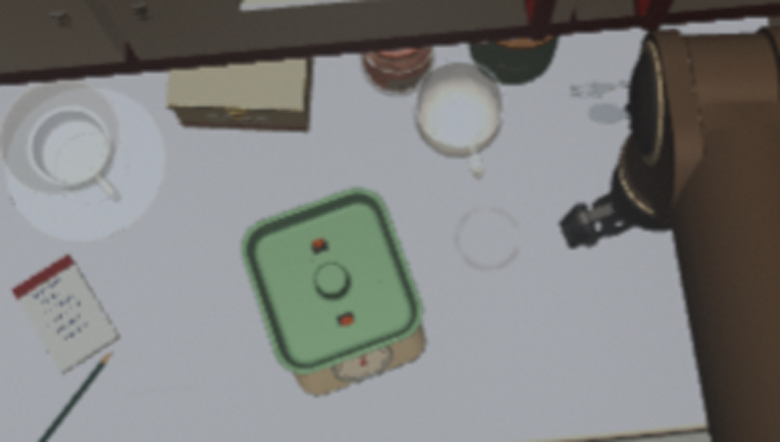

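View pics/k_t2.png

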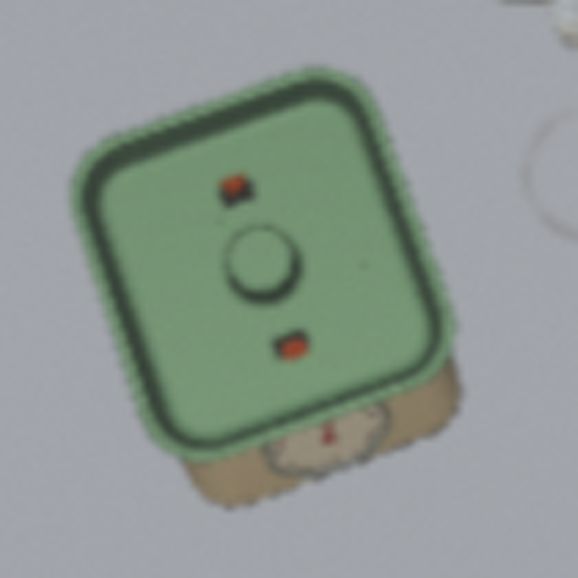

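Both clips are over the slots' outer edges, the needle is near zero, and the mug and pad are where they were. A depth check of the floor height and level comes next.

```bash
python3 - <<'E'
from h import *
q=np.load('k_top.npz');p,d=q['p'],q['d'];P=cloud('top',d);h=cv2.cvtColor(p,cv2.COLOR_RGB2HSV)
g=(h[...,0]>45)&(h[...,0]<85)&(h[...,1]>40)
r=np.hypot(P[...,0]-.503,P[...,1]-.168)
m=g&(r>.03)&(r<.06);X=P[m];A=np.c_[X[:,:2]-[.503,.168],np.ones(len(X))]
k=abs(X[:,2]-np.median(X[:,2]))<.006
print('floor z,slopes',np.linalg.lstsq(A[k],X[k,2],rcond=None)[0][[2,0,1]],k.sum())
m=g&(r<.012);print('boss z',np.median(P[m][:,2]))
c=lambda a,b:(240+(a+.5)/5.5-.5,180+(b+.5)/5.5-.5)
print('boss top',onplane('top',[c(261,258)],.1365))
C=onplane('top',[c(234,187),c(292,346)],.1175);print('clips',C,C.mean(0))
# others moved?
a=np.load('a_top.npz')['p'];print('diff pad/mug',[np.abs(a[s].astype(int)-p[s]).mean().round(1) for s in (np.s_[215:265,160:210],np.s_[140:190,315:358],np.s_[270:290,100:150])])
f=np.load('k_side.npz');a=np.load('a_side.npz')
print('salt side',np.abs(f['p'][170:205,293:306].astype(int)-a['p'][170:205,293:306]).mean(), np.abs(f['p'][192:222,278:315].astype(int)-a['p'][192:222,278:315]).mean())
E
```

```text
floor z,slopes [ 0.10670107 -0.00405272 -0.00035581] 1022
boss z 0.13623891515346187
boss top [[0.50294058 0.16832127 0.1365    ]]
clips [[0.54384965 0.18016254 0.1175    ]
 [0.46094998 0.15758666 0.1175    ]] [0.50239981 0.1688746  0.1175    ]
diff pad/mug [np.float64(14.8), np.float64(13.5), np.float64(15.5)]
salt side 2.0498168498168496 1.690990990990991
```

```bash
python3 -c "
from cell import arm
print(arm.job_done())"
```

```text
the job is handed in; nothing more can be done
None
```

I put the tray on the scale, snapped both clips over its floor, let go, and handed the job in. No verdict was reported. By the robot's clock it took about 22 s.

**How it went:** I gripped the tray by the boss, carried it over the scale, and turned it 23.7° to line up with the clips. It rested on both clips for about half a second before I pressed, with the clips visible in the slots.

**Pressing:** The clips did not snap straight down at the expected 10–16 N. The wrist force reached 18.9 N, which I estimate sank the platform about 10 mm, short of the 12.26 mm red mark. A small tilt of about 0.014 rad at that height snapped the near clip. The far clip had also snapped by the time I levelled the tray again and pressed slightly further. I then eased the load off and opened the gripper.

**Last checks:**
- **Clips:** both stand up through the slots with their barbs over the slots' outer edges. I judged this by eye from the pictures, not by measuring their bend.
- **Seating:** the floor measured 0.1067 m. The same camera had read the bare platform about 1 mm low, so this fits the expected 0.108 m for a flush tray. The boss top measured 0.136 m, against 0.1366 m expected.
- **Level and centring:** the slope is about 0.004 rad. The boss is within 1 mm of the middle of the clips.
- **Needle:** it looks near zero in the top picture.
- **Mug, shaker and pad:** all appear unmoved. The top camera's before-and-after comparison was no use because the lighting had changed everywhere. I relied on the side camera for the shaker and mug, and on the pictures for the pad.

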